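# Shim the low corner of a hinged bed until the level reads centred

## Robot

A 6-joint arm with a two-finger parallel gripper is mounted at the origin on a cart in front of the work surface, level with it; the furniture and walls round the work are solid. World frame = base frame: x ahead of the robot, y to its left, z up, the work surface at z = 0. Lengths are in m, angles in rad, forces in N, time in s.
With the tool pointing down it reaches from about 0.4 to 0.825 m from the base axis. Payload 7 kg.
Tool frame: the origin (TCP) lies at the very end of the fingers, on their centre line; the grasp point (between the pads) lies 19 mm behind it; z points along the fingers, y is the line along which they close (so a half turn about z gives the same grasp; the last joint's range is limited). The gripper opens to 88 mm and grips with 3 to 60 N. Pads are 19 mm wide; open, the fingers measure 130 mm over their backs; the gripper's body (78 mm by 193 mm) begins 47 mm behind the grasp point.
Start: joints at [1.432, 0.359, 0.012, 0, -1.224, -0.288], TCP at [0.279, 0.614, 0.198] pointing down, gripper open.
Joint ranges: [-3.07, 3.07], [-1.43, 2.12], [-1.02, 1.25], [-3.03, 1.67], [-3.05, -0], [-3.03, 3.03]. Speed limits (rad/s): [2.39, 2.39, 3.01, 3.14, 3.14, 3.14].

## Interface

Orientations are given as [roll, pitch, yaw] about the fixed x, y, z axes, in that order (R = Rz(yaw) Ry(pitch) Rx(roll)).
In Python, from station import arm, vision gives the robot as it stands. The module is installed in compiled form; this text tells all that it offers.
- The arm moves only by the tool jog_arm, never from a script. Its argument "steps" is a list that holds one entry, the list of rows, each a list of 7 numbers: the closure in counts, from 0 (fully open) to 255 (shut), then the shift along the tool's x, y, z scaled (see below), then the turn, a rotation vector about the tool's x, y, z scaled (see below). In form: [[[grip, dx, dy, dz, rx, ry, rz], ...]]. A call has 1 to 8 rows; each row is the pose to reach, as a shift and turn from the pose commanded when the call began, along the tool's axes at that moment; what a row does not reach only later rows make up. The controller multiplies each number of a shift by 250 mm and each number of a turn by 45 degrees. A row lasts 1/10 s, in which the tool goes at most 50 mm and 8.59 degrees, less where a joint would pass 70% of its speed; a pose out of reach is approached as far as the arm can. A call with a number of a shift or a turn outside -1 to 1 is refused whole. A call with a gripper value outside its range is refused whole. The fingers move at their own pace and stop on an object; "newtons" is the grip in N (left out, the last holds). Time passes only in rows, so rows that repeat a pose let the fingers close. It gives the time, the measured TCP pose, the force, the opening and the grip force at its end, in the units of the state.
- arm.get_state(): the state, without advancing time (a new reading comes with each control period).
- vision.grab_frame(name): name is "side" or "top" or "wrist"; returns a dict with "color" (420x560x3 uint8, red, green, blue), "vfov" (degrees; the focal length in pixels is half the picture's height over the tangent of half this angle, whatever the lens; pixels are square), "cx", "cy" (the principal point, pixels), "extrinsics" (4x4, takes a point from world to camera coordinates). Camera axes: x right, y down, z forward; pixel columns grow to the right and rows downward; lengths in m; the calibration is good to about 2 mm. The wrist camera is an equidistant fisheye: a pixel r from the principal point sees the ray r / f radians off the axis. A picture is of the moment at which its call begins. There is no depth.
- arm.job_done(): hands the job in; it is judged then, once.
The state is a dict: "t": time; "q": joint angles; "qd": joint speeds; "joint_efforts": joint torques, N m; "eef_pos": TCP position; "ee_rot": TCP orientation; "force": force on the tool from outside, world axes, zero at the start; "moment": the same for the moment, N m; "width": finger opening in m; "gripper_force": force on a finger pad.
Only numpy, scipy, OpenCV 4.12 (cv2) and the standard library are available. Lean on these libraries where they do the work, as an engineer would, in place of code of your own. Each camera call takes 0.05 s, during which the arm holds its last target. There are 200 camera calls.

## Task

The hinged bed plate hangs low on its right side. Slide the wooden wedge, thin end first and lying flat on the worktop, under the ball foot at the bed's near right corner and ease it in until the level's bubble stands centred between its two black lines, then let go with the wedge holding the bed there. Work gently, do not run the bubble well past the lines on the other side, keep the hand off the bed and its level, and leave the other things where they are.

Things in the scene. Friction and masses are not known exactly. Their poses are not given: they have to be found in the camera images.
- foot_spot (a point): the point on the worktop (z = 0) straight below the bed's ball foot (steel, 18 mm). x points from the bed's near edge to its far edge (the way to push the wedge), y to the hinge on the left. The foot's screw has seized at an unknown length: the gap under it is 6 to 17 mm at the start, and the wedge must be 15 to 26 mm thick there for level. The foot bears with about 4 to 9 N, so pushing the wedge takes some 5 to 20 N
- bed_mid (a point): centre of the bed, an aluminium plate 180 (x, near to far) x 250 (y) x 12 mm, underside 34 mm up when level, hinged along x at its left (+y) edge, 220 mm from the foot; no other motion. It hangs 9 mm low at the foot at the start. Its near edge is 12 mm before the foot (-x); the worktop under it is free up to a rest post 144 mm beyond the foot
- level_top (a point): centre of the top of the grey bar level fixed across the middle of the bed: 34 (x) x 160 (y) x 20 mm, 78 mm beyond the foot (+x), top 66 mm above the worktop when level. Two black lines 26 mm apart cross its green window
- wedge_mid (a point): centre of the loose wooden wedge, half-way along it and half-way up there (12 mm over its underside): 160 mm long (x), 36 mm wide (y), 4 mm thick at the thin end (+x), 42.4 mm at the thick end (-x), flat below, straight slope above (0.24 mm per mm), 0.15 kg, centre of mass 58 mm from the thick end. It holds by friction once let go
- bubble (a joint): position of the white bubble (20 mm long) along the level, m: 0 centred; about +0.025 (towards the hinge, the high side) at the start; 2.7 mm less per mm the foot is lifted (0.65 mm per mm of wedge travel); negative when the right side is too high. It is between the black lines within +-0.003
- bed (a joint): tilt of the bed about its hinge, rad: 0 level, negative with the right side low (-0.042 at the start), positive when lifted too high (stop at +0.035)
- cork_mid (a point): centre of a loose cork sanding block 55 x 90 x 30 mm, a bystander; it may stand near the wedge
- die_mid (a point): centre of a loose upright steel die 27 mm across, 72 mm tall, a bystander; it may stand near the wedge
- ring_mid (a point): centre of a loose steel lock ring 34 mm across and 8 mm high, a bystander left of the work
- bushing_mid (a point): centre of a loose steel bushing 37 mm across and 22 mm high, a bystander left of the work

How it is judged:
On the way:
1. the wedge under the foot bears the bed, which is still low (contact force between wedge and bed above 1 N and value of joint bubble above 0.004 m), for 0.05 s.
At the end, for the whole second after the job is handed in: The bubble is at rest between its lines (within 3 mm of centred), the bed bears on the wedge (over 1 N), and the wedge lies flat on the worktop (within 0.05 rad) at rest (value of joint bubble between -0.003 and 0.003 m and velocity of joint bed between -0.01 and 0.01 rad/s and contact force between wedge and bed above 1 N and angle between wedge_mid's own z axis and vertical below 0.05 rad and linear speed of wedge below 0.01 m/s); the robot touches nothing.
It fails at once if the bubble runs over 9 mm past centre to the other side (bed lifted too high) (value of joint bubble below -0.009 m).
It fails at once if the wedge is forced against the bed with more than 20 N (contact force between wedge and bed above 20 N).
It fails at once if the robot presses on the bed, its foot or its level with more than 3 N (contact force between the arm and bed above 3 N).
It fails at once if the fingers press on the bed, its foot or its level with more than 3 N (contact force between the fingers and bed above 3 N).
It fails at once if a bystander is shifted by more than 20 mm (distance of any of cork_mid, die_mid, ring_mid, bushing_mid from where it was at the start of the episode above 0.02 m).
It also fails if it takes over 58 s, if anything falls off the work surface, if the arm or the gripper's body presses on something with over 40 N, if the wrist force passes 120 N, or if a joint passes its speed limit or range.

## Working session

There is one attempt and no reset: what is moved stays moved. The work goes in short steps, Python scripts to look and compute and a tool call to move; the robot and the scene stay as the last step left them, time stands still between calls to the robot, and variables do not carry over. Pictures are saved under pics/ and viewed, at most 10 in all, crops included, and the job is handed in when it is done.

Besides the shell and the picture viewer there is one more tool, called after "Request:" by a JSON object that holds its "fn" and its "kwargs", one argument or row to a line. jog_arm: Moves the arm, as the interface text tells. Its arguments: {"type":"object","properties":{"steps":{"type":"array","items":{"type":"array","items":{"type":"array","items":{"type":"number"}}}},"newtons":{"type":"number"}},"required":["steps"]}

```bash
mkdir -p pics; cat > h.py <<'E'
import numpy as np,cv2
from station import arm,vision
def ray(F,u,v):
    f=F["color"].shape[0]/2/np.tan(np.radians(F["vfov"])/2)
    E=np.array(F["extrinsics"]);R=E[:3,:3];o=-R.T@E[:3,3]
    a=np.array([(u-F["cx"])/f,(v-F["cy"])/f])
    if F.get("fish"):
        r=np.hypot(*a);d=np.array([*(np.sin(r)*a/max(r,1e-9)),np.cos(r)])
    else: d=np.array([*a,1.])
    return o,R.T@d
def onz(F,u,v,z):
    o,d=ray(F,u,v);return (o+d*(z-o[2])/d[2]).round(4)
def grab(n):
    F=dict(vision.grab_frame(n));F["fish"]=n=="wrist";return F
def save(F,p): cv2.imwrite(p,cv2.cvtColor(F["color"],cv2.COLOR_RGB2BGR))
E
python3 - <<'E'
from h import *
import pickle
s=arm.get_state();print(s["t"],s["eef_pos"],s["ee_rot"])
D={}
for n in("top","side"):
    D[n]=grab(n);save(D[n],f"pics/{n}0.png");print(n,D[n]["vfov"],D[n]["extrinsics"])
pickle.dump(D,open("f0.pkl","wb"))
E
```

```text
0.0 [0.27922256 0.61394634 0.19751407] [ 3.13991005e+00 -1.65530926e-04 -4.26903404e-01]
top 56.819939217879806 [[ 0.01179664 -0.99971088  0.02095225 -0.04090591]
 [-0.99843931 -0.01292036 -0.05433244  0.58965325]
 [ 0.05458744 -0.02027861 -0.99830305  1.25973055]
 [ 0.          0.          0.          1.        ]]
side 44.454426481533275 [[-9.83184117e-01 -1.82614715e-01 -9.25926918e-04  5.79327529e-01]
 [-1.14813341e-01  6.22073522e-01 -7.74494951e-01  1.27764124e-01]
 [ 1.42010169e-01 -7.61364826e-01 -6.32579413e-01  1.19618597e+00]
 [ 0.00000000e+00  0.00000000e+00  0.00000000e+00  1.00000000e+00]]
```

View pics/top0.png

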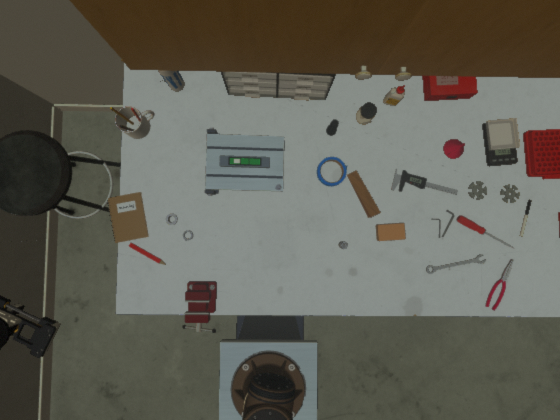

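View pics/side0.png

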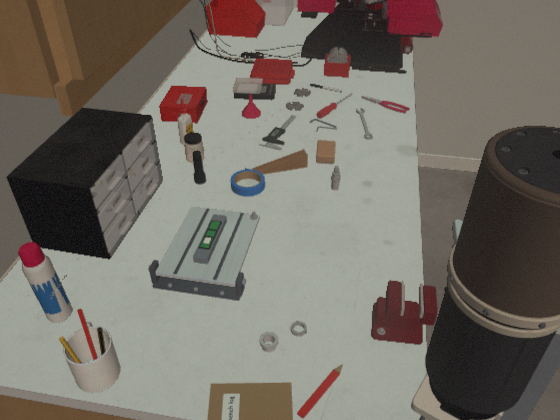

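The top view shows the bed at (205–284, 134–192) with its foot near (279,187). The wedge is at (364,194), its thick end towards the cork at (391,232), and the die is at (343,245). The side view shows the wedge at (280,163), thick end nearer the robot. Next I measure bed and wedge.

```bash
python3 - <<'E'
from h import *
import pickle
D=pickle.load(open("f0.pkl","rb"))
F=D["top"];im=F["color"]
hsv=cv2.cvtColor(im,cv2.COLOR_RGB2HSV)
print("hsv wedge",hsv[190,362],hsv[205,370],"cork",hsv[232,391],"bed",hsv[150,215],hsv[185,250],"table",hsv[200,310])
m=cv2.inRange(hsv,(4,70,40),(22,255,255));m[:120]=0
cs,_=cv2.findContours(m,cv2.RETR_EXTERNAL,cv2.CHAIN_APPROX_NONE)
for c in cs:
    if cv2.contourArea(c)<150: continue
    r=cv2.minAreaRect(c);b=cv2.boxPoints(r);print(r,cv2.contourArea(c));print([(p.round(1).tolist(),onz(F,*p,0)[:2].tolist(),onz(F,*p,.03)[:2].tolist()) for p in b])
    a=cv2.approxPolyDP(c,2.5,True)[:,0];print("poly",a.tolist())
for z in(0,.04):print([onz(F,*p,z)[:2].tolist() for p in((206,134),(284,136),(284,191),(206,190),(279,187))])
a=cv2.resize(im[125:260,195:420],None,fx=3.5,fy=3.5,interpolation=cv2.INTER_CUBIC)
cv2.imwrite("pics/top0c.png",a[:,:,::-1])
S=D["side"]["color"];a=cv2.resize(S[130:310,140:360],None,fx=3.3,fy=3.3,interpolation=cv2.INTER_CUBIC)
cv2.imwrite("pics/side0c.png",a[:,:,::-1])
E
```

```text
hsv wedge [ 17 123  89] [ 15 117  89] cork [ 15 131 123] bed [ 92  27 130] [ 92  27 134] table [ 69  12 143]
((267.42333984375, 383.2066955566406), (58.59779739379883, 71.18506622314453), 88.97696685791016) 1208.0
[([231.3000030517578, 354.5], [0.1067, 0.1238], [0.1163, 0.1208]), ([302.5, 353.29998779296875], [0.112, -0.108], [0.1215, -0.1057]), ([303.5, 411.8999938964844], [-0.0743, -0.1131], [-0.0605, -0.1106]), ([232.39999389648438, 413.1000061035156], [-0.0788, 0.117], [-0.0648, 0.1141])]
poly [[239, 369], [232, 393], [240, 413], [245, 404], [263, 403], [244, 391], [245, 377], [253, 369], [250, 361], [256, 366], [264, 363], [280, 366], [285, 359], [284, 370], [294, 382], [295, 389], [302, 390], [293, 401], [292, 409], [296, 412], [301, 404], [303, 382], [296, 368], [292, 372], [287, 369], [291, 362], [275, 354], [262, 354], [246, 362], [250, 366], [247, 371]]
((390.3031005859375, 231.54647827148438), (16.297157287597656, 28.07101821899414), 86.18592071533203) 417.0
[([375.79998779296875, 224.3000030517578], [0.5356, -0.3492], [0.5352, -0.3413]), ([403.79998779296875, 222.5], [0.5
[... 681 characters left out ...]
], [108, 199], [115, 242], [147, 236]]
((363.2031555175781, 193.39566040039062), (48.397254943847656, 12.11734676361084), 62.81888961791992) 496.0
[([346.79998779296875, 174.60000610351562], [0.7011, -0.2516], [0.6969, -0.2459]), ([357.5, 169.10000610351562], [0.7204, -0.2879], [0.7157, -0.2814]), ([379.6000061035156, 212.1999969482422], [0.5765, -0.3623], [0.5752, -0.3541]), ([368.8999938964844, 217.6999969482422], [0.5575, -0.3261], [0.5567, -0.3187])]
poly [[348, 174], [368, 216], [378, 213], [356, 171]]
[[0.8311, 0.2221], [0.8287, -0.0394], [0.6431, -0.0415], [0.6429, 0.2179], [0.6563, -0.0247]]
[[0.8215, 0.2149], [0.8192, -0.0384], [0.6393, -0.0405], [0.6391, 0.2109], [0.6521, -0.0241]]
```

View pics/top0c.png

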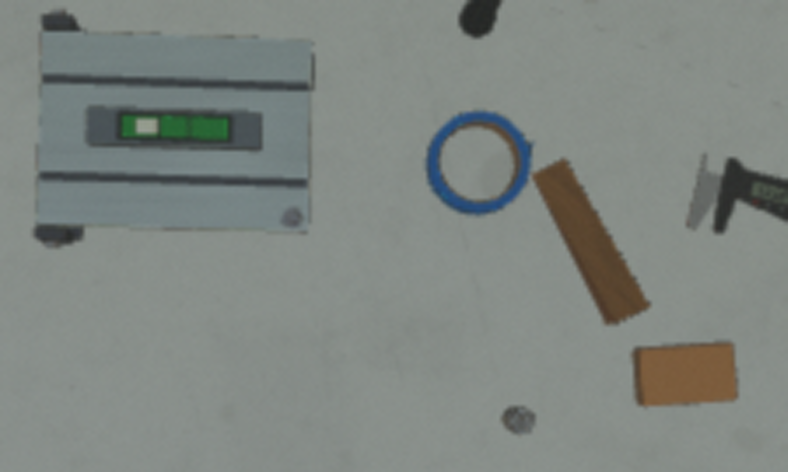

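View pics/side0c.png

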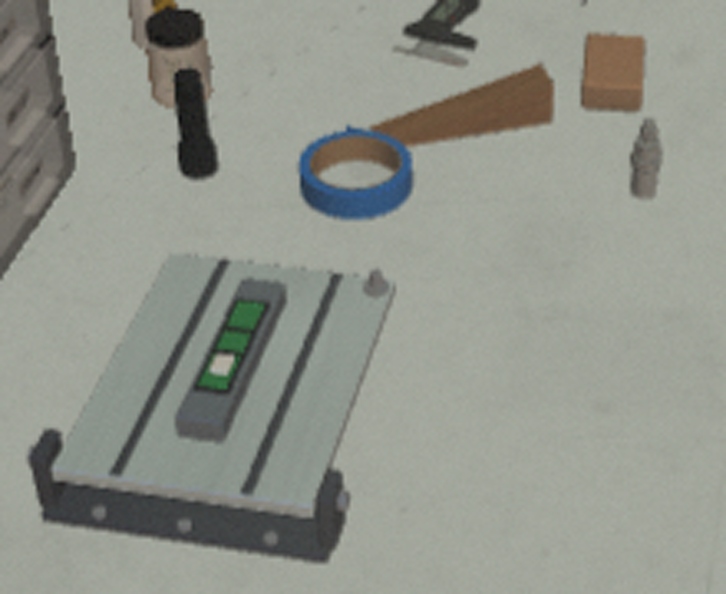

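The bubble is left of centre, at about (147,126) in the crop. The foot screw head is at about (278,187) in the top view, and the wedge's thin end sits close to the tape. I'll get exact poses and the approach moves.

```bash
cat >> h.py <<'E'
from scipy.spatial.transform import Rotation as Ro
def rel(p0,y0,p1,y1):
    R=Ro.from_euler("xyz",[np.pi,0,y0]);d=R.inv().apply(np.array(p1)-p0)/.25
    dy=(y1-y0+np.pi)%(2*np.pi)-np.pi
    return d.round(3).tolist(), round(-dy/(np.pi/4),3)
E
python3 - <<'E'
from h import *
import pickle
D=pickle.load(open("f0.pkl","rb"));F=D["top"]
tk=[onz(F,368.5,216.5,.042),onz(F,378.5,213,.042)];tn=[onz(F,347.5,174,.004),onz(F,356.5,170.5,.004)]
k=np.mean(tk,0)[:2];n=np.mean(tn,0)[:2];a=n-k
print("thick",k,"thin",n,np.linalg.norm(a),"yaw",np.arctan2(a[1],a[0]))
print("foot",onz(F,278.1,186.7,.042))
c=lambda x,y:(x/3.5+195,y/3.5+125)
p=[onz(F,*c(*q),.066)[:2] for q in((88,127),(262,133))];print("level ends",p)
p=[onz(F,*c(*q),.04)[:2] for q in((44,178),(307,184),(44,80),(307,87))];print("grooves",p)
print("die",onz(F,*c(518,419),.07),"ring/bush",onz(F,172,219,.02),onz(F,188,235,.008))
g=np.array([*(k+a/np.linalg.norm(a)*.019),.16]);print("g",g)
s=arm.get_state();P=np.array(s["eef_pos"]);y=-.427;yt=.432-np.pi
N=4
for i in range(N):
    f0,f1=i/N,(i+1)/N
    print(rel(P+(g-P)*f0,y+(yt-y)*f0,P+(g-P)*f1,y+(yt-y)*f1))
E
```

```text
thick [ 0.56605 -0.3308 ] thin [ 0.70885 -0.26845] 0.1558183638086346 yaw 0.4116754853677525
foot [ 0.6528 -0.0212  0.042 ]
level ends [array([0.7285, 0.1637]), array([0.7255, 0.0062])]
grooves [array([0.6849, 0.2068]), array([ 0.6829, -0.0358]), array([0.7762, 0.2088]), array([ 0.7735, -0.0347])]
die [ 0.4696 -0.2271  0.07  ] ring/bush [0.5448 0.3224 0.02  ] [0.4932 0.2719 0.008 ]
g [ 0.58346258 -0.32319724  0.16      ]
([0.665, 0.727, 0.038], 0.727)
([0.952, 0.253, 0.038], 0.727)
([0.938, -0.302, 0.038], 0.727)
([0.626, -0.761, 0.038], 0.727)
```

Request:
{"fn": "jog_arm", "kwargs": {
  "steps": [
    [[0,0.66,0.73,0.03,0,0,0.73],[0,0.66,0.73,0.03,0,0,0.73],[0,0.66,0.73,0.03,0,0,0.73],[0,0.66,0.73,0.03,0,0,0.73],[0,0.66,0.73,0.03,0,0,0.73],[0,0.66,0.73,0.03,0,0,0.73]]
  ]
}}

```text
t: 0.7
eef_pos: [0.3544, 0.3752, 0.191]
ee_rot: [3.14, -0.0, -1.003]
force: [0.1, 0.4, -0.6]
width: 0.0876
gripper_force: 0.0
```

Request:
{"fn": "jog_arm", "kwargs": {
  "steps": [
    [[0,0.95,0.25,0.03,0,0,0.73],[0,0.95,0.25,0.03,0,0,0.73],[0,0.95,0.25,0.03,0,0,0.73],[0,0.95,0.25,0.03,0,0,0.73],[0,0.95,0.25,0.03,0,0,0.73],[0,0.95,0.25,0.03,0,0,0.73]]
  ]
}}

```text
t: 1.3
eef_pos: [0.4301, 0.1423, 0.1831]
ee_rot: [3.141, -0.001, -1.578]
force: [-0.4, 0.7, -0.2]
width: 0.0877
gripper_force: 0.0
```

Request:
{"fn": "jog_arm", "kwargs": {
  "steps": [
    [[0,0.94,-0.3,0.03,0,0,0.73],[0,0.94,-0.3,0.03,0,0,0.73],[0,0.94,-0.3,0.03,0,0,0.73],[0,0.94,-0.3,0.03,0,0,0.73],[0,0.94,-0.3,0.03,0,0,0.73],[0,0.94,-0.3,0.03,0,0,0.73]]
  ]
}}

```text
t: 1.9
eef_pos: [0.5049, -0.0928, 0.1751]
ee_rot: [3.141, -0.002, -2.152]
force: [-1.1, -0.3, -0.5]
width: 0.0878
gripper_force: 0.0
```

Request:
{"fn": "jog_arm", "kwargs": {
  "steps": [
    [[0,0.63,-0.76,0.03,0,0,0.73],[0,0.63,-0.76,0.03,0,0,0.73],[0,0.63,-0.76,0.03,0,0,0.73],[0,0.63,-0.76,0.03,0,0,0.73],[0,0.63,-0.76,0.03,0,0,0.73],[0,0.63,-0.76,0.03,0,0,0.73],[0,0.63,-0.76,0.03,0,0,0.73]]
  ]
}}

```text
t: 2.6
eef_pos: [0.5777, -0.3246, 0.1669]
ee_rot: [3.14, -0.002, -2.721]
force: [-0.2, -0.4, 0.2]
width: 0.0872
gripper_force: 0.0
```

```bash
python3 - <<'E'
from h import *
import pickle
F=grab("wrist");save(F,"pics/w1.png");pickle.dump(F,open("w1.pkl","wb"))
s=arm.get_state();print(s["t"],s["eef_pos"],s["ee_rot"],s["q"],s["width"],s["force"])
E
```

```text
2.65 [ 0.57770844 -0.32379971  0.16755675] [ 3.14051952e+00 -9.70704264e-04 -2.72011505e+00] [-2.17220242e-01  3.58259418e-01 -6.03572914e-02 -3.09442372e-04
 -1.15359873e+00 -9.31973418e-01] 0.08768137778983251 [-0.08161913  1.80205227  0.21910245]
```

View pics/w1.png

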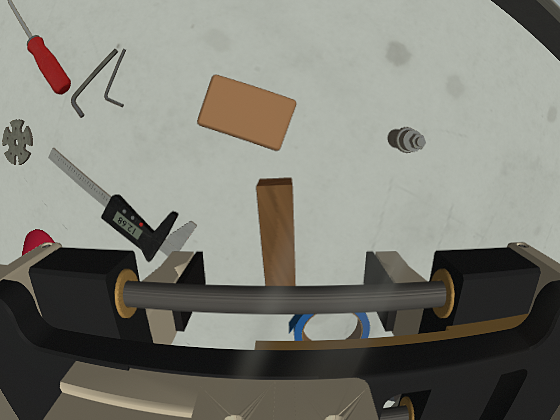

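The wrist view shows the wedge between the fingers, thick top edge from (257,185) to (292,179), with its sides running to (264,283) and (296,283). The cork (247,112) and die (407,140) are clear.

```bash
python3 - <<'E'
from h import *
import pickle
F=pickle.load(open("w1.pkl","rb"))
hsv=cv2.cvtColor(F["color"],cv2.COLOR_RGB2HSV)
m=cv2.inRange(hsv,(4,60,30),(22,255,255));m[:165]=0;m[283:]=0;m[:,:240]=0;m[:,310:]=0
rows=[(v,np.where(m[v])[0].min(),np.where(m[v])[0].max()+1) for v in(190,200,220,240,260,275)]
k=np.mean([onz(F,257,188,.042),onz(F,292.5,184,.042)],0);print("thick",k,onz(F,257,180,0.0),onz(F,292,178,0))
L=[];Rr=[]
for v,a,b in rows:
    for q,lst in((a,L),(b,Rr)):
        z=.042
        for _ in range(8):
            p=onz(F,q,v,z); d=(p-k)[:2]@[np.cos(.415),np.sin(.415)]; z=.0424-.24*max(d,0)
        lst.append(p)
    print(v,a,b,L[-1],Rr[-1])
for l in(L,Rr):
    l=np.array(l);print("yaw",np.polyfit(l[:,0],l[:,1],1))
l=np.array(L+Rr);c=np.polyfit(l[:,0],l[:,1],1);print("mid yaw",np.arctan(c[0]),c)
E
```

```text
thick [ 0.56815 -0.3392   0.042  ] [ 0.5777 -0.3576  0.    ] [ 0.56   -0.3233  0.    ]
190 257 293 [ 0.5789 -0.3534  0.0414] [ 0.5646 -0.3212  0.0414]
200 258 293 [ 0.5884 -0.3485  0.0389] [ 0.5742 -0.3168  0.0389]
220 259 294 [ 0.6088 -0.3393  0.0335] [ 0.5941 -0.3064  0.0335]
240 261 294 [ 0.6303 -0.3284  0.0277] [ 0.6158 -0.2963  0.0278]
260 263 295 [ 0.6536 -0.3167  0.0215] [ 0.639  -0.2842  0.0215]
275 264 295 [ 0.6728 -0.3077  0.0164] [ 0.6582 -0.2751  0.0164]
yaw [ 0.4877761  -0.63579511]
yaw [ 0.49487342 -0.60070983]
mid yaw 0.354898778011512 [ 0.37059    -0.54403937]
```

```bash
python3 - <<'E'
from h import *
s=arm.get_state();p=s["eef_pos"];y=s["ee_rot"][2]
print(rel(p,y,[.585,-.331,.16],.445-np.pi),rel(p,y,[.585,-.331,.007],.445-np.pi))
E
```

```text
([-0.015, -0.038, 0.03], np.float64(-0.03)) ([-0.015, -0.038, 0.642], np.float64(-0.03))
```

Request:
{"fn": "jog_arm", "kwargs": {
  "steps": [
    [[0,-0.015,-0.038,0.1,0,0,-0.03],[0,-0.015,-0.038,0.25,0,0,-0.03],[0,-0.015,-0.038,0.4,0,0,-0.03],[0,-0.015,-0.038,0.5,0,0,-0.03],[0,-0.015,-0.038,0.58,0,0,-0.03],[0,-0.015,-0.038,0.62,0,0,-0.03],[0,-0.015,-0.038,0.64,0,0,-0.03],[0,-0.015,-0.038,0.64,0,0,-0.03]]
  ]
}}

```text
t: 3.45
eef_pos: [0.5854, -0.3309, 0.0088]
ee_rot: [-3.141, 0.0, -2.695]
force: [-0.0, 0.7, 0.1]
width: 0.0878
gripper_force: 0.0
```

Request:
{"fn": "jog_arm", "kwargs": {
  "steps": [
    [[120,0,0,0,0,0,0],[180,0,0,0,0,0,0],[255,0,0,0,0,0,0],[255,0,0,0,0,0,0],[255,0,0,0,0,0,0],[255,0,0,0,0,0,0]]
  ],
  "newtons": 20
}}

```text
t: 4.05
eef_pos: [0.585, -0.3316, 0.0085]
ee_rot: [-3.142, 0.0, -2.697]
force: [0.4, 0.9, 0.9]
width: 0.0451
gripper_force: 0.0
```

Request:
{"fn": "jog_arm", "kwargs": {
  "steps": [
    [[255,0,0,0,0,0,0],[255,0,0,0,0,0,0],[255,0,0,0,0,0,0],[255,0,0,0,0,0,0]]
  ],
  "newtons": 30
}}

```text
t: 4.45
eef_pos: [0.5849, -0.3316, 0.0084]
ee_rot: [3.142, -0.0, -2.697]
force: [-0.5, 0.6, 0.4]
width: 0.0335
gripper_force: 30.0
```

Request:
{"fn": "jog_arm", "kwargs": {
  "steps": [
    [[255,0,0,-0.01,0,0,0],[255,0,0,-0.04,0,0,0],[255,0,0,-0.08,0,0,0],[255,0,0,-0.14,0,0,0],[255,0,0,-0.2,0,0,0],[255,0,0,-0.24,0,0,0],[255,0,0,-0.24,0,0,0]]
  ]
}}

```text
t: 5.15
eef_pos: [0.5863, -0.332, 0.0712]
ee_rot: [-3.139, 0.003, -2.696]
force: [0.0, -0.7, -3.3]
width: 0.0319
gripper_force: 30.0
```

```bash
python3 - <<'E'
from h import *
s=arm.get_state();print(s["t"],s["eef_pos"],s["ee_rot"],s["width"],s["gripper_force"],s["force"],s["moment"])
F=grab("wrist");save(F,"pics/w2.png");S=grab("side")
a=cv2.resize(S["color"][60:240,180:400],None,fx=2.3,fy=2.3);cv2.imwrite("pics/s2.png",np.hstack([a,cv2.resize(F["color"][150:400,180:400],(364,414))])[:,:, ::-1][:, :800])
E
```

```text
5.15 [ 0.58634755 -0.33203749  0.07120287] [-3.13881027e+00  2.88782065e-03 -2.69633957e+00] 0.031942359473413715 29.97112087905407 [ 0.02036903 -0.71667643 -3.26364297] [ 0.01987523 -0.16278661  0.02808245]
```

View pics/s2.png

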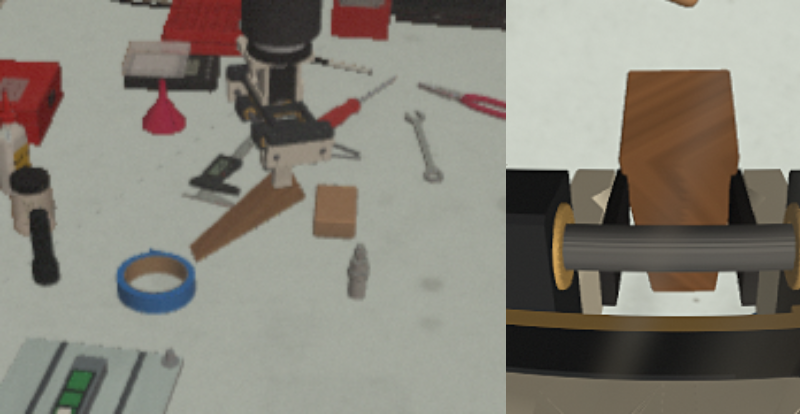

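The wedge is gripped, but its nose has sagged: the side crop shows the thin end low at (195,250). I'll lift more and carry it in front of the foot, where the worktop will turn it flat again.

```bash
python3 - <<'E'
from h import *
s=arm.get_state();p=s["eef_pos"];y=s["ee_rot"][2]
print(rel(p,y,[.490,-.021,.13],np.pi))
E
```

```text
([-0.191, 1.285, -0.245], np.float64(0.566))
```

Request:
{"fn": "jog_arm", "kwargs": {
  "steps": [
    [[255,0,0,-0.08,0,0,0],[255,0,0,-0.18,0,0,0],[255,0,0,-0.24,0,0,0],[255,0,0,-0.24,0,0,0]]
  ],
  "newtons": 50
}}

```text
t: 5.65
eef_pos: [0.5863, -0.332, 0.1305]
ee_rot: [-3.139, 0.003, -2.696]
force: [-0.1, 0.3, -3.9]
width: 0.0294
gripper_force: 50.0
```

Request:
{"fn": "jog_arm", "kwargs": {
  "steps": [
    [[255,-0.02,0.1,0,0,0,0.05],[255,-0.05,0.25,0,0,0,0.14],[255,-0.07,0.4,0,0,0,0.22],[255,-0.1,0.55,0,0,0,0.3],[255,-0.1,0.64,0,0,0,0.3],[255,-0.1,0.64,0,0,0,0.3]]
  ]
}}

```text
t: 6.25
eef_pos: [0.5368, -0.1738, 0.1273]
ee_rot: [3.14, -0.002, -2.93]
force: [1.6, -0.9, -2.7]
width: 0.0291
gripper_force: 50.0
```

```bash
python3 - <<'E'
from h import *
s=arm.get_state();p=s["eef_pos"];y=s["ee_rot"][2]
print(p,s["ee_rot"],rel(p,y,[.490,-.021,.13],np.pi))
E
```

```text
[ 0.53679192 -0.17383453  0.12732476] [ 3.14011222e+00 -1.53503744e-03 -2.93030150e+00] ([0.055, 0.637, -0.011], np.float64(0.269))
```

Request:
{"fn": "jog_arm", "kwargs": {
  "steps": [
    [[255,0.01,0.1,0,0,0,0.05],[255,0.02,0.25,0,0,0,0.14],[255,0.04,0.4,0,0,0,0.22],[255,0.055,0.52,0,0,0,0.27],[255,0.055,0.6,0,0,0,0.27],[255,0.055,0.637,0,0,0,0.27],[255,0.055,0.637,0,0,0,0.27],[255,0.055,0.637,0,0,0,0.27]]
  ]
}}

```text
t: 7.05
eef_pos: [0.4922, -0.0239, 0.128]
ee_rot: [-3.141, -0.001, 3.139]
force: [0.9, -0.9, -4.0]
width: 0.0293
gripper_force: 50.0
```

Request:
{"fn": "jog_arm", "kwargs": {
  "steps": [
    [[255,0,0,0.08,0,0,0],[255,0,0,0.16,0,0,0],[255,0,0,0.24,0,0,0],[255,0,0,0.3,0,0,0],[255,0,0,0.35,0,0,0],[255,0,0,0.39,0,0,0],[255,0,0,0.42,0,0,0],[255,0,0,0.44,0,0,0]]
  ],
  "newtons": 15
}}

```text
t: 7.85
eef_pos: [0.4924, -0.0239, 0.018]
ee_rot: [-3.141, -0.0, 3.138]
force: [-0.1, 0.4, 0.1]
width: 0.0006
gripper_force: 0.0
```

The grip is empty (width 0.6 mm), so I need to look.

```bash
python3 - <<'E'
from h import *
import pickle
D={n:grab(n) for n in("top","side","wrist")};pickle.dump(D,open("f3.pkl","wb"))
a=cv2.resize(D["side"]["color"][120:320,130:400],(540,400));b=cv2.resize(D["wrist"]["color"],(533,400))[:, 130:390]
cv2.imwrite("pics/s3.png",np.hstack([a,b])[:,:,::-1])
E
```

```text
(no output)
```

View pics/s3.png

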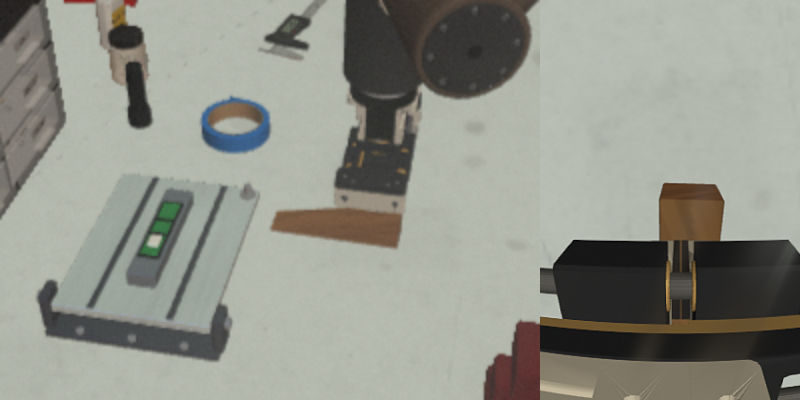

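The wedge lies flat before the foot, thin end at (272,222) and thick base at (400,245) in the side crop. The fingers are shut over it. I'll compute its pose.

```bash
python3 - <<'E'
from h import *
import pickle
D=pickle.load(open("f3.pkl","rb"));S=D["side"]
c=lambda x,y:(x/2+130,y/2+120)
print("side: thin base",onz(S,*c(272,229),0),"thick base left",onz(S,*c(399,248),0),"thick top left",onz(S,*c(403,211),.0424))
T=D["top"];hsv=cv2.cvtColor(T["color"],cv2.COLOR_RGB2HSV)
m=cv2.inRange(hsv,(4,70,40),(22,255,255));m[:190]=0;m[320:]=0;m[:,:220]=0;m[:,320:]=0
ys,xs=np.where(m);print(len(ys),[ (v,xs[ys==v].min(),xs[ys==v].max()) for v in np.unique(ys)[::3]])
W=D["wrist"];hsv=cv2.cvtColor(W["color"],cv2.COLOR_RGB2HSV)
m=cv2.inRange(hsv,(4,60,30),(22,255,255));m[:150]=0;m[255:]=0;m[:,:220]=0;m[:,340:]=0
ys,xs=np.where(m);
for v in np.unique(ys)[::8]:
    a,b=xs[ys==v].min(),xs[ys==v].max()+1;print(v,a,b,onz(W,a,v,.0424),onz(W,b,v,.0424))
s=arm.get_state();print(s["eef_pos"],s["force"],s["width"])
E
```

```text
side: thin base [ 0.6166 -0.0057  0.    ] thick base left [4.565e-01 3.000e-04 0.000e+00] thick top left [ 0.4565 -0.0202  0.0424]
1477 [(np.int64(198), np.int64(273), np.int64(275)), (np.int64(201), np.int64(272), np.int64(282)), (np.int64(204), np.int64(272), np.int64(282)), (np.int64(207), np.int64(272), np.int64(282)), (np.int64(210), np.int64(272), np.int64(281)), (np.int64(213), np.int64(272), np.int64(281)), (np.int64(216), np.int64(272), np.int64(281)), (np.int64(219), np.int64(272), np.int64(278)), (np.int64(224), np.int64(266), np.int64(266)), (np.int64(227), np.int64(263), np.int64(264)), (np.int64(230), np.int64(260), np.int64(261)), (np.int64(233), np.int64(259), np.int64(260)), (np.int64(236), np.int64(258), np.int64(259)), (np.int64(239), np.int64(243), np.int64(259)), (np.int64(242), np.int64(242), np.int64(258)), (np.int64(245), np.int64(221), np.int64(259)), (np.int64(248), np.int64(224), np.int64(259)), (np.int64(251), np.int64(222), np.int64(260)), (np.int64(254), np.int64(221), np.int64(263)), (np.int64(257), np.int64(222), np.int64(265)), (np.int64(260), np.int6
[... 286 characters left out ...]
2), np.int64(232)), (np.int64(281), np.int64(224), np.int64(226))]
192 267 290 [ 0.452  -0.0323  0.0424] [ 0.4521 -0.0206  0.0424]
200 264 325 [ 0.4562 -0.0339  0.0424] [ 0.4562 -0.0027  0.0424]
208 262 329 [ 0.4604 -0.035   0.0424] [ 4.605e-01 -4.000e-04  4.240e-02]
216 262 330 [ 0.4647 -0.0351  0.0424] [4.648e-01 2.000e-04 4.240e-02]
224 262 329 [ 0.4691 -0.0352  0.0424] [ 4.692e-01 -1.000e-04  4.240e-02]
232 262 328 [ 0.4735 -0.0353  0.0424] [ 0.4736 -0.0005  0.0424]
240 262 327 [ 0.478  -0.0354  0.0424] [ 0.4781 -0.0009  0.0424]
248 262 326 [ 0.4825 -0.0355  0.0424] [ 0.4827 -0.0012  0.0424]
[ 0.49226642 -0.02356286  0.01847566] [-0.575462    0.371111    0.52962519] 0.0006603064817881093
```

Request:
{"fn": "jog_arm", "kwargs": {
  "steps": [
    [[255,0,0,-0.02,0,0,0],[255,0,0,-0.06,0,0,0],[255,0,0,-0.12,0,0,0],[255,0,0,-0.2,0,0,0],[255,0,0,-0.28,0,0,0],[255,0,0,-0.32,0,0,0],[255,0,0,-0.32,0,0,0]]
  ]
}}

```text
t: 8.7
eef_pos: [0.4934, -0.0231, 0.1006]
ee_rot: [3.14, 0.004, 3.139]
force: [0.8, 0.8, -0.6]
width: 0.0004
gripper_force: 0.0
```

```bash
python3 - <<'E'
from h import *
import pickle
s=arm.get_state();print(s["eef_pos"],s["force"],s["width"])
D={n:grab(n) for n in("side","wrist")};pickle.dump(D,open("f4.pkl","wb"))
a=cv2.resize(D["side"]["color"][120:320,130:400],(540,400));b=cv2.resize(D["wrist"]["color"],(533,400))[:, 130:390]
cv2.imwrite("pics/s4.png",np.hstack([a,b])[:,:,::-1])
W=D["wrist"];hsv=cv2.cvtColor(W["color"],cv2.COLOR_RGB2HSV)
m=cv2.inRange(hsv,(4,60,30),(22,255,255));m[:130]=0;m[285:]=0;m[:,:220]=0;m[:,340:]=0
ys,xs=np.where(m);
for v in np.unique(ys)[::8]:
    a,b=xs[ys==v].min(),xs[ys==v].max()+1;print(v,a,b,onz(W,a,v,.0424),onz(W,b,v,.0424))
E
```

```text
[ 0.4933857  -0.02305597  0.10057189] [ 0.77860617  0.81260806 -0.61950916] 0.00043740337135692275
173 271 302 [ 0.4552 -0.033   0.0424] [ 0.4552 -0.0096  0.0424]
181 268 314 [ 0.4613 -0.0353  0.0424] [ 4.613e-01 -4.000e-04  4.240e-02]
189 268 315 [ 0.4675 -0.0354  0.0424] [4.675e-01 4.000e-04 4.240e-02]
197 268 314 [ 0.4737 -0.0355  0.0424] [ 4.738e-01 -2.000e-04  4.240e-02]
205 268 313 [ 0.4801 -0.0356  0.0424] [ 0.4801 -0.0009  0.0424]
213 268 313 [ 0.4865 -0.0357  0.0424] [ 0.4866 -0.0007  0.0424]
221 268 312 [ 0.493  -0.0358  0.0424] [ 0.4931 -0.0014  0.0424]
229 268 311 [ 0.4996 -0.0359  0.0424] [ 0.4997 -0.002   0.0424]
237 268 311 [ 0.5063 -0.036   0.0424] [ 0.5064 -0.0018  0.0424]
245 268 310 [ 0.5131 -0.0361  0.0424] [ 0.5132 -0.0025  0.0424]
253 268 309 [ 0.5201 -0.0363  0.0424] [ 0.5202 -0.0031  0.0424]
261 283 286 [ 0.5272 -0.0242  0.0424] [ 0.5272 -0.0217  0.0424]
269 283 286 [ 0.5344 -0.0242  0.0424] [ 0.5344 -0.0217  0.0424]
277 269 300 [ 0.5419 -0.0359  0.0424] [ 0.5419 -0.0101  0.0424]
```

View pics/s4.png

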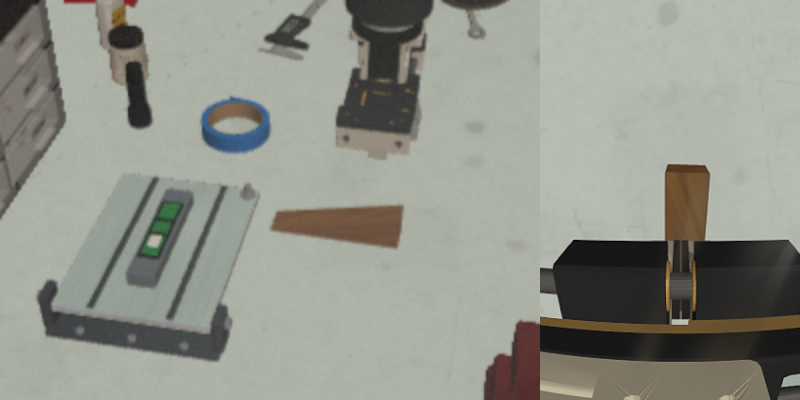

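The wedge lies flat and aligned, about x 0.457 to 0.617 and y −0.018, with the fingers clear of it. I'll push its thick face from behind with closed fingers. First I set up the bubble reading and check where the fingertips really are.

```bash
cat >> h.py <<'E'
def bubble(F,z=.064):
    im=F["color"].astype(int);r,g,b=im[...,0],im[...,1],im[...,2]
    hsv=cv2.cvtColor(F["color"],cv2.COLOR_RGB2HSV)
    gm=cv2.inRange(hsv,(45,110,40),(80,255,255))
    n,l,st,ce=cv2.connectedComponentsWithStats(cv2.dilate(gm,np.ones((5,5))))
    # window = green component near the level
    E=np.array(F["extrinsics"]);f=210/np.tan(np.radians(F["vfov"])/2)
    q=E[:3,:3]@np.array([.7295,.085,z])+E[:3,3];u,v=int(q[0]/q[2]*f+F["cx"]),int(q[1]/q[2]*f+F["cy"])
    i=l[v-3:v+4,u-3:u+4].max()
    hull=cv2.convexHull(np.argwhere((l==i)&(gm>0))[:,::-1].astype(np.int32))
    w=np.zeros(gm.shape,np.uint8);cv2.fillConvexPoly(w,hull,1)
    box=cv2.minAreaRect(hull)
    wt=np.clip((hsv[...,1].astype(float)-130)/-100,0,1)*(hsv[...,2]>110)*w
    ys,xs=np.nonzero(wt);ww=wt[ys,xs]
    B=onz(F,(xs*ww).sum()/ww.sum(),(ys*ww).sum()/ww.sum(),z)
    k=(w>0)&(hsv[...,2]<70)
    C=onz(F,*box[0],z)
    return round((B-C)[1]*1000,2),round(ww.sum(),1),C
E
python3 - <<'E'
from h import *
import pickle
D=pickle.load(open("f4.pkl","rb"));S=D["side"]
E=np.array(S["extrinsics"]);f=210/np.tan(np.radians(S["vfov"])/2)
q=E[:3,:3]@np.array([.4934,-.0231,.1006])+E[:3,3];print("tcp in side crop",((q[:2]/q[2]*f+[S["cx"],S["cy"]])-[130,120])*2)
print(bubble(S),bubble(pickle.load(open("f3.pkl","rb"))["top"]),bubble(pickle.load(open("f0.pkl","rb"))["top"]),bubble(pickle.load(open("f0.pkl","rb"))["side"]))
T=pickle.load(open("f0.pkl","rb"))["top"]["color"]
print("profile top",[tuple(T[160,c]) for c in range(226,266)])
E
```

```text
tcp in side crop [375.50304921 168.56447806]
(np.float64(18.0), np.float64(46.5), array([0.7299, 0.0873, 0.064 ])) (np.float64(nan), np.float64(0.0), array([0.7312, 0.0694, 0.064 ])) (np.float64(nan), np.float64(0.0), array([0.7312, 0.0694, 0.064 ])) (np.float64(20.8), np.float64(39.6), array([0.7292, 0.0876, 0.064 ]))
profile top [(np.uint8(74), np.uint8(82), np.uint8(86)), (np.uint8(70), np.uint8(80), np.uint8(83)), (np.uint8(57), np.uint8(63), np.uint8(64)), (np.uint8(41), np.uint8(60), np.uint8(47)), (np.uint8(39), np.uint8(94), np.uint8(49)), (np.uint8(40), np.uint8(100), np.uint8(52)), (np.uint8(42), np.uint8(101), np.uint8(53)), (np.uint8(70), np.uint8(106), np.uint8(70)), (np.uint8(138), np.uint8(147), np.uint8(131)), (np.uint8(146), np.uint8(154), np.uint8(140)), (np.uint8(146), np.uint8(153), np.uint8(139)), (np.uint8(147), np.uint8(155), np.uint8(139)), (np.uint8(146), np.uint8(153), np.uint8(138)), (np.uint8(128), np.uint8(134), np.uint8(118)), (np.uint8(66), np.uint8(87), np.uint8(66)), (np.uint8(41), np.uint8(97), np.uint8(53)), (np.uint8(40), np.uint8(101), np.uint8(53
[... 454 characters left out ...]
.uint8(41), np.uint8(101), np.uint8(54)), (np.uint8(42), np.uint8(101), np.uint8(53)), (np.uint8(39), np.uint8(100), np.uint8(52)), (np.uint8(42), np.uint8(101), np.uint8(55)), (np.uint8(39), np.uint8(99), np.uint8(52)), (np.uint8(39), np.uint8(102), np.uint8(52)), (np.uint8(42), np.uint8(108), np.uint8(55)), (np.uint8(45), np.uint8(64), np.uint8(49)), (np.uint8(58), np.uint8(65), np.uint8(65)), (np.uint8(71), np.uint8(79), np.uint8(82)), (np.uint8(73), np.uint8(81), np.uint8(84)), (np.uint8(73), np.uint8(82), np.uint8(85)), (np.uint8(73), np.uint8(81), np.uint8(83))]h.py:35: RuntimeWarning: invalid value encountered in scalar divide
  B=onz(F,(xs*ww).sum()/ww.sum(),(ys*ww).sum()/ww.sum(),z)
```

Request:
{"fn": "jog_arm", "kwargs": {
  "steps": [
    [[255,0.06,0,0,0,0,0],[255,0.16,0.018,0,0,0,0],[255,0.24,0.018,0,0,0,0],[255,0.27,0.018,0,0,0,0],[255,0.27,0.018,0,0,0,0],[255,0.27,0.018,0,0,0,0]]
  ]
}}

```text
t: 9.4
eef_pos: [0.4254, -0.0186, 0.0984]
ee_rot: [-3.141, 0.0, 3.139]
force: [0.8, 0.2, 0.5]
width: 0.0004
gripper_force: 0.0
```

```bash
sed -i 's/np.ones((5,5))/np.ones((13,13))/' h.py; python3 - <<'E'
from h import *
import pickle
for n in("f0.pkl","f3.pkl"):
    D=pickle.load(open(n,"rb"));print(bubble(D["top"]),bubble(D["side"]))
E
```

```text
(np.float64(25.5), np.float64(23.9), array([0.731 , 0.0868, 0.064 ])) (np.float64(20.8), np.float64(39.6), array([0.7292, 0.0876, 0.064 ]))
(np.float64(26.2), np.float64(28.0), array([0.731 , 0.0868, 0.064 ])) (np.float64(17.9), np.float64(50.8), array([0.7302, 0.0865, 0.064 ]))
```

Request:
{"fn": "jog_arm", "kwargs": {
  "steps": [
    [[255,0,0,0.08,0,0,0],[255,0,0,0.18,0,0,0],[255,0,0,0.28,0,0,0],[255,0,0,0.34,0,0,0],[255,0,0,0.37,0,0,0],[255,0,0,0.375,0,0,0],[255,0,0,0.375,0,0,0]]
  ]
}}

```text
t: 10.1
eef_pos: [0.4252, -0.0187, 0.0049]
ee_rot: [-3.141, 0.0, 3.139]
force: [0.8, 0.6, 0.2]
width: 0.0005
gripper_force: 0.0
```

Request:
{"fn": "jog_arm", "kwargs": {
  "steps": [
    [[255,-0.04,0,0,0,0,0],[255,-0.07,0,0,0,0,0],[255,-0.09,0,0,0,0,0],[255,-0.11,0,0,0,0,0],[255,-0.13,0,0,0,0,0],[255,-0.15,0,0,0,0,0],[255,-0.17,0,0,0,0,0],[255,-0.18,0,0,0,0,0]]
  ]
}}

```text
t: 10.9
eef_pos: [0.4703, -0.0189, 0.0047]
ee_rot: [3.142, 0.0, 3.139]
force: [-2.1, 0.6, 1.2]
width: 0.0007
gripper_force: 1.0
```

```bash
python3 - <<'E'
from h import *
import pickle
D={n:grab(n) for n in("side","top","wrist")};pickle.dump(D,open("f5.pkl","wb"))
a=cv2.resize(D["side"]["color"][170:300,190:400],(540,334));b=cv2.resize(D["wrist"]["color"],(445,334))[:, 92:352]
cv2.imwrite("pics/s5.png",np.hstack([a,b])[:,:,::-1])
s=arm.get_state();print(s["eef_pos"],s["force"],bubble(D["top"]))
E
```

```text
[ 0.47017585 -0.01876512  0.00474448] [-0.24472645  0.40001297  0.16895292] (np.float64(26.2), np.float64(28.1), array([0.731 , 0.0868, 0.064 ]))
```

View pics/s5.png

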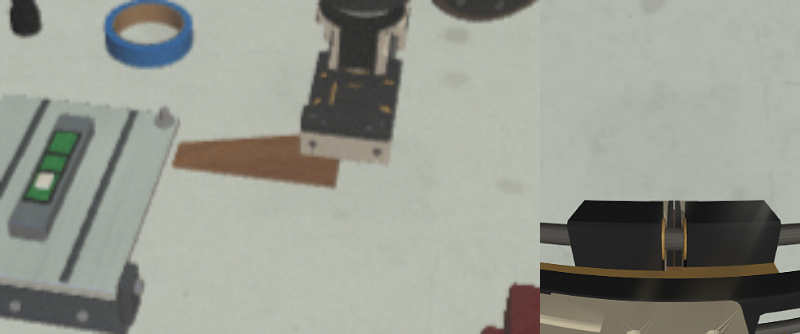

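The wedge slides straight, its thin end at (175,155) in the side crop just ahead of the foot, with about 2 N of push. I continue slowly.

Request:
{"fn": "jog_arm", "kwargs": {
  "steps": [
    [[255,-0.008,0,0,0,0,0],[255,-0.016,0,0,0,0,0],[255,-0.024,0,0,0,0,0],[255,-0.032,0,0,0,0,0],[255,-0.04,0,0,0,0,0],[255,-0.048,0,0,0,0,0],[255,-0.056,0,0,0,0,0],[255,-0.064,0,0,0,0,0]]
  ]
}}

```text
t: 11.85
eef_pos: [0.4858, -0.019, 0.0047]
ee_rot: [-3.142, -0.0, 3.139]
force: [-2.2, -0.8, 1.0]
width: 0.0001
gripper_force: 0.9
```

```bash
cat > m.py <<'E'
from h import *
T=grab("top");s=arm.get_state();print(s["t"],s["eef_pos"],s["force"],bubble(T))
hsv=cv2.cvtColor(T["color"],cv2.COLOR_RGB2HSV)
m=cv2.inRange(hsv,(4,70,40),(22,255,255));m[:192]=0;m[222:]=0;m[:,:265]=0;m[:,290:]=0
ys,xs=np.where(m)
for v in np.unique(ys)[::5]: print(v,xs[ys==v].min(),xs[ys==v].max(),onz(T,xs[ys==v].mean(),v,.02))
E
python3 m.py
```

```text
11.9 [ 0.48621357 -0.01891002  0.00473632] [-0.42250373  1.01087091 -0.02978734] (np.float64(26.2), np.float64(28.0), array([0.731 , 0.0868, 0.064 ]))
192 272 281 [ 0.6376 -0.0164  0.02  ]
197 271 281 [ 0.6211 -0.015   0.02  ]
202 271 281 [ 0.6046 -0.0152  0.02  ]
207 271 281 [ 0.5882 -0.0154  0.02  ]
212 271 281 [ 0.5718 -0.0156  0.02  ]
217 271 281 [ 0.5554 -0.0158  0.02  ]
```

Request:
{"fn": "jog_arm", "kwargs": {
  "steps": [
    [[255,-0.008,0,0,0,0,0],[255,-0.016,0,0,0,0,0],[255,-0.024,0,0,0,0,0],[255,-0.032,0,0,0,0,0],[255,-0.04,0,0,0,0,0],[255,-0.048,0,0,0,0,0],[255,-0.056,0,0,0,0,0],[255,-0.064,0,0,0,0,0]]
  ]
}}

```text
t: 12.7
eef_pos: [0.5019, -0.019, 0.0047]
ee_rot: [3.142, 0.0, 3.139]
force: [-1.6, 0.6, -0.6]
width: 0.0002
gripper_force: 0.6
```

```bash
python3 m.py | head -1
```

```text
12.75 [ 0.50220321 -0.01892748  0.0047173 ] [ 0.70613982  0.53597866 -0.39186477] (np.float64(26.0), np.float64(28.4), array([0.731 , 0.0868, 0.064 ]))
```

Request:
{"fn": "jog_arm", "kwargs": {
  "steps": [
    [[255,-0.008,0,0,0,0,0],[255,-0.016,0,0,0,0,0],[255,-0.024,0,0,0,0,0],[255,-0.032,0,0,0,0,0],[255,-0.04,0,0,0,0,0],[255,-0.048,0,0,0,0,0]]
  ]
}}

```text
t: 13.35
eef_pos: [0.5095, -0.0201, 0.0039]
ee_rot: [-3.14, -0.007, 3.138]
force: [-11.4, 0.9, 8.2]
width: 0.0005
gripper_force: 6.1
```

```bash
python3 m.py | head -1
```

```text
13.4 [ 0.51015193 -0.02004231  0.00399652] [-7.45048386  0.19269607  2.11939905] (np.float64(24.1), np.float64(23.3), array([0.731 , 0.0868, 0.064 ]))
```

Contact at 11 N and the bubble has started to move. Smaller steps from here.

Request:
{"fn": "jog_arm", "kwargs": {
  "steps": [
    [[255,-0.005,0,-0.004,0,0,0],[255,-0.01,0,-0.004,0,0,0],[255,-0.015,0,-0.004,0,0,0],[255,-0.02,0,-0.004,0,0,0],[255,-0.025,0,-0.004,0,0,0],[255,-0.03,0,-0.004,0,0,0]]
  ]
}}

```text
t: 14.0
eef_pos: [0.5175, -0.0199, 0.0044]
ee_rot: [-3.14, -0.006, 3.138]
force: [-7.1, 0.3, -1.9]
width: 0.0005
gripper_force: 3.8
```

```bash
python3 m.py | head -1
```

```text
14.05 [ 0.5179434  -0.01987718  0.00442809] [-5.81458655 -0.38112565 -2.83505217] (np.float64(16.7), np.float64(27.9), array([0.731 , 0.0868, 0.064 ]))
```

Request:
{"fn": "jog_arm", "kwargs": {
  "steps": [
    [[255,-0.005,0,0,0,0,0],[255,-0.01,0,0,0,0,0],[255,-0.015,0,0,0,0,0],[255,-0.02,0,0,0,0,0],[255,-0.025,0,0,0,0,0],[255,-0.03,0,0,0,0,0],[255,-0.035,0,0,0,0,0],[255,-0.04,0,0,0,0,0]]
  ]
}}

```text
t: 14.85
eef_pos: [0.5275, -0.02, 0.0043]
ee_rot: [-3.14, -0.007, 3.138]
force: [-7.6, 0.3, -1.3]
width: 0.0004
gripper_force: 3.8
```

```bash
python3 m.py | head -1
```

```text
14.9 [ 0.52789371 -0.01988917  0.00434729] [-6.50218816  0.08947537 -2.71412678] (np.float64(8.6), np.float64(25.7), array([0.7326, 0.0885, 0.064 ]))
```

Request:
{"fn": "jog_arm", "kwargs": {
  "steps": [
    [[255,-0.005,0,0,0,0,0],[255,-0.01,0,0,0,0,0],[255,-0.015,0,0,0,0,0],[255,-0.02,0,0,0,0,0],[255,-0.025,0,0,0,0,0],[255,-0.03,0,0,0,0,0],[255,-0.035,0,0,0,0,0]]
  ]
}}

```text
t: 15.6
eef_pos: [0.5362, -0.02, 0.0042]
ee_rot: [-3.14, -0.007, 3.138]
force: [-6.8, 0.2, -1.6]
width: 0.0008
gripper_force: 3.7
```

```bash
python3 - <<'E'
from h import *
T=grab("top");S=grab("side");s=arm.get_state();print(s["t"],s["eef_pos"],s["force"],bubble(T),bubble(S))
for r in (160,161): print([tuple(int(x) for x in T["color"][r,c]) for c in range(227,263)])
a=cv2.resize(S["color"][205:275,195:240],None,fx=8,fy=8,interpolation=cv2.INTER_CUBIC)
b=cv2.resize(T["color"][150:172,222:268],None,fx=9,fy=9,interpolation=cv2.INTER_CUBIC)
o=np.zeros((560,360+414,3),np.uint8);o[:a.shape[0],:a.shape[1]]=a;o[:b.shape[0],360:360+b.shape[1]]=b
cv2.imwrite("pics/lev.png",o[:,:,::-1])
E
```

```text
15.7 [ 0.53679109 -0.0198518   0.00434258] [-6.46101688  0.46089217 -2.42823962] (np.float64(2.9), np.float64(26.4), array([0.7326, 0.0885, 0.064 ])) (np.float64(-4.1), np.float64(39.5), array([0.7318, 0.085 , 0.064 ]))
[(79, 88, 93), (55, 66, 62), (47, 92, 55), (47, 111, 59), (41, 110, 56), (45, 111, 58), (46, 112, 59), (43, 111, 56), (45, 114, 59), (43, 111, 56), (44, 113, 58), (45, 112, 57), (52, 111, 63), (99, 111, 98), (156, 164, 149), (162, 171, 156), (163, 171, 156), (162, 172, 156), (157, 166, 154), (90, 119, 91), (49, 107, 60), (44, 76, 52), (45, 108, 57), (45, 113, 59), (45, 113, 58), (44, 112, 59), (43, 111, 58), (43, 112, 58), (44, 112, 57), (45, 112, 58), (45, 112, 58), (43, 110, 57), (45, 91, 55), (51, 62, 57), (78, 87, 90), (80, 90, 94)]
[(80, 88, 92), (55, 64, 61), (48, 92, 57), (42, 109, 57), (44, 112, 58), (44, 113, 59), (44, 112, 59), (44, 112, 58), (44, 113, 59), (43, 111, 57), (47, 115, 61), (45, 114, 59), (52, 111, 62), (101, 112, 98), (155, 164, 152), (163, 170, 158), (162, 171, 157), (163, 171, 158), (156, 167, 155), (90, 120, 91), (50, 108, 61), (45, 77, 52), (43, 106, 56), (44, 112, 57), (44, 113, 59), (43, 112, 57), (45, 112, 59), (44, 111, 58), (44, 112, 57), (44, 112, 58), (43, 112, 59), (44, 110, 58), (45, 93, 55), (51, 62, 56), (78, 86, 90), (81, 90, 95)]
```

View pics/lev.png

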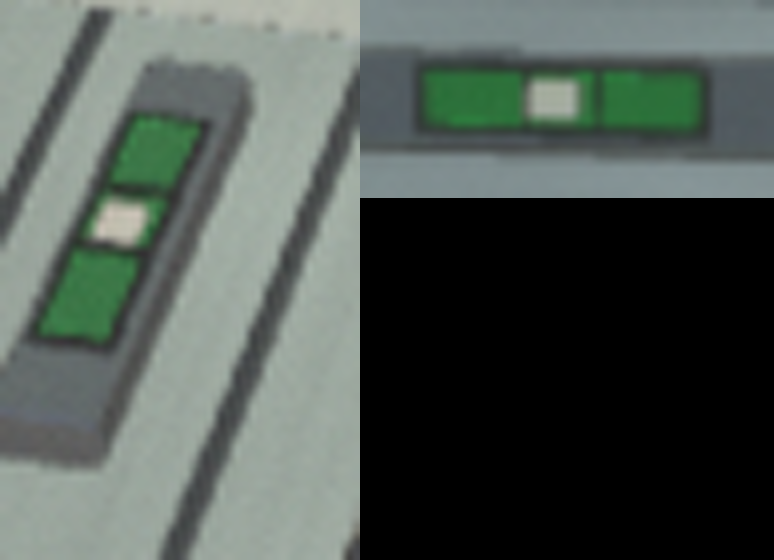

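The bubble is about 3 mm short of centred, near its upper line. I push 4.5 mm more.

Request:
{"fn": "jog_arm", "kwargs": {
  "steps": [
    [[255,-0.004,0,0,0,0,0],[255,-0.008,0,0,0,0,0],[255,-0.012,0,0,0,0,0],[255,-0.016,0,0,0,0,0],[255,-0.018,0,0,0,0,0]]
  ]
}}

```text
t: 16.2
eef_pos: [0.5409, -0.0199, 0.0042]
ee_rot: [-3.141, -0.006, 3.138]
force: [-7.3, 0.3, -1.6]
width: 0.0001
gripper_force: 3.5
```

```bash
cat > p.py <<'E'
from h import *
T=grab("top");s=arm.get_state();print(s["t"],s["eef_pos"],s["force"],bubble(T))
r=T["color"][159:162].mean(0)
print([(c,int(r[c,0]),int(r[c,1])) for c in range(237,253)])
x=np.clip((r[230:259,0]-48)/115,0,1);c=(x*np.arange(230.5,259.5)).sum()/x.sum();print("bubble mm",(244.45-c)*3.12,x.sum())
E
python3 p.py
```

```text
16.25 [ 0.54098655 -0.01988679  0.00424168] [-5.98590952  0.27772145 -3.28566278] (np.float64(0.1), np.float64(28.3), array([0.7326, 0.0885, 0.064 ]))
[(237, 44, 112), (238, 45, 112), (239, 44, 109), (240, 59, 89), (241, 122, 146), (242, 155, 166), (243, 160, 169), (244, 160, 169), (245, 158, 168), (246, 152, 163), (247, 87, 115), (248, 51, 85), (249, 44, 109), (250, 43, 112), (251, 42, 112), (252, 44, 113)]
bubble mm 0.5044154302671428 5.860869565217392
```

Centred. Back off gently and check.

Request:
{"fn": "jog_arm", "kwargs": {
  "steps": [
    [[255,0.01,0,0,0,0,0],[255,0.025,0,0,0,0,0],[255,0.05,0,0,0,0,0],[255,0.1,0,0,0,0,0],[255,0.16,0,0,0,0,0],[255,0.2,0,0,0,0,0],[255,0.2,0,0,0,0,0],[255,0.2,0,0,0,0,0]]
  ]
}}

```text
t: 17.05
eef_pos: [0.4949, -0.0187, 0.0062]
ee_rot: [3.141, 0.001, 3.14]
force: [0.3, 0.7, -0.8]
width: 0.0004
gripper_force: 0.0
```

Request:
{"fn": "jog_arm", "kwargs": {
  "steps": [
    [[255,0,0,-0.05,0,0,0],[255,0,0,-0.15,0,0,0],[255,0,0,-0.2,0,0,0],[255,0,0,-0.2,0,0,0],[255,0,0,-0.2,0,0,0]]
  ]
}}

```text
t: 17.55
eef_pos: [0.4949, -0.0188, 0.0557]
ee_rot: [3.141, 0.001, 3.139]
force: [-0.5, 0.2, 0.3]
width: 0.0006
gripper_force: 0.0
```

```bash
python3 p.py; sleep 0; python3 p.py
```

```text
17.6 [ 0.49443815 -0.01895108  0.05527155] [-0.22832752  0.47328337 -0.51918056] (np.float64(0.3), np.float64(28.7), array([0.7326, 0.0885, 0.064 ]))
[(237, 43, 111), (238, 43, 110), (239, 44, 108), (240, 60, 89), (241, 122, 145), (242, 153, 164), (243, 157, 166), (244, 157, 166), (245, 156, 165), (246, 150, 160), (247, 86, 113), (248, 51, 85), (249, 44, 108), (250, 43, 111), (251, 43, 112), (252, 42, 111)]
bubble mm 0.5448241206029638 5.768115942028985
17.65 [ 0.494111   -0.01908524  0.05501998] [-0.43134266 -0.12156109  0.20458162] (np.float64(0.2), np.float64(28.8), array([0.7326, 0.0885, 0.064 ]))
[(237, 45, 112), (238, 44, 110), (239, 44, 108), (240, 60, 89), (241, 121, 145), (242, 154, 164), (243, 156, 166), (244, 157, 166), (245, 157, 166), (246, 150, 160), (247, 86, 113), (248, 50, 84), (249, 43, 107), (250, 43, 110), (251, 43, 111), (252, 43, 111)]
bubble mm 0.5580845070420969 5.76231884057971
```

The bubble holds at centre with the hand clear, so I hand the job in.

```bash
python3 -c "
from station import arm
print(arm.job_done())"
```

```text
the job is handed in; nothing more can be done
None
```

The wedge holds the bed level: the bubble read about 0.5 mm from centre with the hand clear and held steady, and the job was handed in at about 18 s; on the way the wedge slipped from the grip and landed flat before the foot, so I pushed it in from behind.

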